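Find the full metal tin on the moulding bench

ROBOT

A 7-joint arm with a two-finger parallel gripper is mounted at the origin on the work surface. World frame = base frame: x ahead of the robot, y to its left, z up, the work surface at z = 0. Lengths are in m, angles in rad, forces in N, time in s.
With the tool pointing down it reaches from about 0.425 to 0.925 m from the base axis. Payload 6.8 kg.
Tool frame: the origin (TCP) lies at the very end of the fingers, on their centre line; the grasp point (between the pads) lies 19 mm behind it (hold_point_z is the distance from the TCP to the grasp point, in m); z points along the fingers, y is the direction in which the jaws open and shut (so a half turn about z gives the same grasp; the last joint's range is limited). The gripper opens to 85 mm and grips with 20 to 120 N. Pads are 22 mm wide; open, the fingers measure 114 mm over their backs; the gripper's body (76 mm by 85 mm) begins 54 mm behind the grasp point. The pads swing forward as they close: fully open they stand 13 mm farther back than shut.
Start: joints at [-1.262, 0.477, 0.022, 1.555, -0.011, 1.109, -0.083], TCP at [0.273, 0.617, 0.231] pointing down, gripper open.
Joint ranges: [-2.96, 2.96], [-0.34, 2.1], [-1.41, 1.46], [0.24, 2.44], [-1.37, 4.51], [0.17, 1.92], [-2.96, 2.96]. Speed limits (rad/s): [2.39, 2.39, 3.14, 3.14, 3.14, 3.14, 3.14].

INTERFACE

Orientations are given as a unit quaternion [w, x, y, z].
In Python, from station import get_obs, read_camera, calibration, hand_in, regions_of, hold_point_z gives the robot as it stands.
- The arm moves only by the tool send_rows, never from a script. Its argument "motion" is text: rows parted by semicolons, each of 7 numbers parted by spaces: the shift along the world's x, y, z in cm, then the turn, a rotation vector about the world's x, y, z in degrees, then the closure, from 0 (fully open) to 1 (shut). In form: dx dy dz rx ry rz fingers; .... A call has 1 to 20 rows; each row shifts and turns the pose as measured when the row begins; what a row does not reach is not made up. A row lasts 1/12 s, in which the tool goes at most 41.7 mm and 7.16 degrees, less where a joint would pass 70% of its speed; a pose out of reach is approached as far as the arm can. A call is refused whole if a number of a shift passes 4.17 or a number of a turn 7.16, either way. A call with a gripper value outside its range is refused whole. The fingers move at their own pace and stop on an object; "newtons" is the grip in N (left out, the last holds). Time passes only in rows, so rows that do not move let the fingers close. It gives the time, the measured TCP pose, the force and the opening at its end, in the units of the state.
- get_obs(): the state, without advancing time (a new reading comes with each control period).
- read_camera(name): name is "scene" or "top" or "wrist"; returns the picture (480x640x3 uint8, red, green, blue); there is no depth.
- calibration(name): a dict with "mtx" (3x3 intrinsics, pixels), "R" (3x3) and "t" (3): a world point X has camera coordinates R X + t; the wrist camera has in their place "hand_eye" (4x4, takes a point from camera to tool coordinates, whose origin is the TCP and whose axes are the flange's). Camera axes: x right, y down, z forward; pixel columns grow to the right and rows downward; lengths in m; the calibration is good to about 2 mm. A picture is of the moment at which its call begins: read the wrist's pose just before it. calibration takes no time and is no camera call.
- hand_in(): hands the job in, once; it reports no verdict.
Trained networks look in the newest picture that a camera, given by its name, has taken for a name from the list of things; names that differ only in an ending like _2 or _b are one class to them, and where a whole thing is asked for, a point or a joint stands for the part that bears it (a point fixed in the world has none). Each returns a list of dicts, best first, with "conf" (0 to 1); they miss things now and then, are a little off and sometimes report something else, mostly with a low value. They report only what shows in the picture. A call takes as long as a camera call. They do not tell look-alikes from the thing itself.
- regions_of(thing, camera): "region" (480x640 bool, what is visible of it) and "point" ([column, row] in pixels, amid what is visible of it).
The state is a dict: "t": time; "q": joint angles; "joint_vel": joint speeds; "joint_torque": joint torques, N m; "eef_pos": TCP position; "tool_rot": TCP orientation; "contact_force": force on the tool from outside, world axes, zero at the start; "torque": the same for the moment, N m; "gripper_width": opening from 0.0 (shut) to 1.0 (fully open).
Only numpy, scipy, OpenCV 4.12 (cv2) and the standard library are available. Lean on these libraries where they do the work, as an engineer would, in place of code of your own. Each camera call takes 0.05 s, during which the arm holds its last target.

TASK

The mould is ready for casting, and one of the four closed tins on the bench still holds the metal for it; the other three are empty and much lighter. Find out by their weight which is the full one and set it down upright, without dropping it, in the empty bay of the wooden tray. Leave the empty tins upright where they stood (within 3 cm), keep every tin upright, do not touch the sand mould and do not push the other things about.

Things in the scene. Friction and masses are not known exactly. Their poses are not given: they have to be found in the camera images.
- tin_a_center (a point): one of four closed, outwardly identical tinplate tins with slip lids: a box 80 (own x) x 56 (own y) x 62 (z, high) mm, stiff, standing upright on the bench. The point is its centre, 31 mm above its underside. An empty tin weighs 110 to 200 g; the tin with the metal in it 490 to 690 g. Which tin holds the metal changes from start to start
- tin_b_center (a point): one of four closed, outwardly identical tinplate tins with slip lids: a box 80 (own x) x 56 (own y) x 62 (z, high) mm, stiff, standing upright on the bench. The point is its centre, 31 mm above its underside. An empty tin weighs 110 to 200 g; the tin with the metal in it 490 to 690 g. Which tin holds the metal changes from start to start
- tin_c_center (a point): one of four closed, outwardly identical tinplate tins with slip lids: a box 80 (own x) x 56 (own y) x 62 (z, high) mm, stiff, standing upright on the bench. The point is its centre, 31 mm above its underside. An empty tin weighs 110 to 200 g; the tin with the metal in it 490 to 690 g. Which tin holds the metal changes from start to start
- tin_d_center (a point): one of four closed, outwardly identical tinplate tins with slip lids: a box 80 (own x) x 56 (own y) x 62 (z, high) mm, stiff, standing upright on the bench. The point is its centre, 31 mm above its underside. An empty tin weighs 110 to 200 g; the tin with the metal in it 490 to 690 g. Which tin holds the metal changes from start to start
- tray: fixed low wooden carrying tray, 240 (own x) x 224 (own y) mm, floor 6 mm thick, walls 8 mm thick whose tops are 26 mm above the bench, parted by a wall along own x at y = 0 into two bays of 224 x 100 mm. The +y bay holds two modelling tools, the -y bay is empty. Origin: centre of its underside
- tray_bay (a point): centre of the floor of the tray's empty bay (6 mm above the bench); axes as the tray's, the bay is 224 mm along x and 100 mm along y
- mould: finished sand mould: dark steel frame 240 x 224 mm, 45 mm high, packed with rust-red sand, fixed; origin at the centre of its underside. Not to be touched
- stick0: wooden modelling stick 170 x 18 x 12 mm lying along own x in the tray's +y bay; bystander, origin under its centre
- stick1: modelling tool with a steel tip, 150 x 16 x 12 mm, lying along own x in the tray's +y bay; bystander, origin under its centre
- cutter: modelling tool with a steel tip, 130 x 14 x 12 mm, lying flat on the bench along own x, between the tins; bystander, origin under its centre
- paddle: wooden modelling paddle 140 x 14 x 10 mm, lying flat on the bench along own x, between the tins; bystander, origin under its centre
- block: wooden block 55 x 140 x 45 mm beyond the tins; bystander, origin under its centre
- cup: yellow open cup, 80 mm across the rim, 95 mm high, beyond the tins; bystander, origin under its centre
Mind the look-alikes: they are no part of the job. What is shaped like the part that bears tin_d_center but orange or pink is not meant.

How it is judged:
By the outcome, as a careful person would: the job done as asked, in the order asked, and still so for the second after the job is handed in, with the robot touching nothing.
It also fails if it takes over 72 s, if anything falls off the work surface, if the arm or the gripper's body presses on something with over 40 N, if the wrist force passes 120 N, or if a joint passes its speed limit or range.

## Working session

There is one attempt and no reset: what is moved stays moved. The work goes in short steps, Python scripts to look and compute and a tool call to move; the robot and the scene stay as the last step left them, time stands still between calls to the robot, and variables do not carry over. Pictures are saved under pics/ and viewed, and the job is handed in when it is done.

Besides the shell and the picture viewer there is one more tool, called after "Request:" by a JSON object that holds its "api" and its "payload". send_rows: Moves the arm, as the interface text tells. Its arguments: {"type":"object","properties":{"motion":{"type":"string"},"newtons":{"type":"number"}},"required":["motion"]}

```bash
ls; mkdir -p pics
python3 - <<'E'
from station import *
import cv2
for n in ("scene","top"):
    cv2.imwrite(f"pics/{n}0.png",read_camera(n)[:,:,::-1])
    c=calibration(n);print(n,c)
print(calibration("wrist"),hold_point_z)
print(get_obs())
E
```

```text
pics
scene {'mtx': array([[478.19939635,   0.        , 318.29563153],
       [  0.        , 478.19939635, 236.0149106 ],
       [  0.        ,   0.        ,   1.        ]]), 'R': array([[ 0.61724814,  0.78660876,  0.01585547],
       [ 0.46768381, -0.3506346 , -0.81137367],
       [-0.63267416,  0.50823424, -0.58431273]]), 't': array([-0.35381609, -0.19443023,  1.48772147])}
top {'mtx': array([[449.64594359,   0.        , 315.14941777],
       [  0.        , 449.64594359, 240.16556787],
       [  0.        ,   0.        ,   1.        ]]), 'R': array([[ 0.01390948, -0.99971459, -0.01942328],
       [-0.98947056, -0.01096301, -0.14431847],
       [ 0.14406434,  0.02122616, -0.98934065]]), 't': array([0.01875755, 0.5621225 , 0.9630956 ])}
{'mtx': array([[352.2821878 ,   0.        , 315.76854266],
       [  0.        , 352.2821878 , 241.15120212],
       [  0.        ,   0.        ,   1.        ]]), 'hand_eye': array([[-8.80357913e-04, -9.46931103e-01, -3.21435391e-01,
         8.22339425e-02],
       [ 9.99999605e-01, -8.72537387e-04, -1.68384617e-04,
        -1.08379091e-03],
       [-
[... 192 characters left out ...]
[-1.26213178,  0.47771047,  0.02236047,  1.55636603, -0.01153969,
        1.1092888 , -0.08309452]), 'joint_vel': array([-1.31975624e-04, -1.11274514e-03, -1.13684102e-04, -2.85308977e-03,
        6.89388431e-05, -5.08777028e-04, -1.04035003e-03]), 'joint_torque': array([ 4.22533791e-03, -5.97757638e+01,  1.61357995e+00, -2.81953257e+01,
        1.28232807e-02,  5.01458358e-03, -3.70645381e-07]), 'eef_pos': array([0.27303474, 0.61672514, 0.23042226]), 'tool_rot': array([-1.24775953e-04,  2.06881366e-01,  9.78365690e-01, -8.12874618e-04]), 'contact_force': array([0.09469524, 0.01177876, 0.19207984]), 'torque': array([-0.04353831,  0.02026875, -0.00687254]), 'gripper_width': 0.998959320585592}
```

View pics/scene0.png

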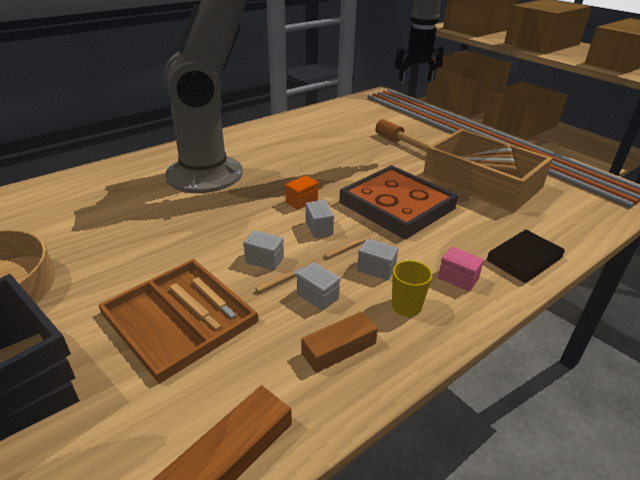

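View pics/top0.png

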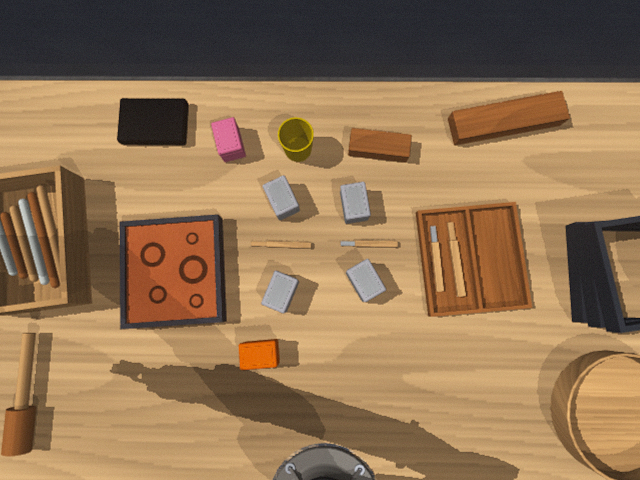

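The top view shows four grey tins at about (281,196), (355,201), (366,280) and (280,291). The tray is at (472,258), and its empty bay is the right one, near (500,255). The orange and pink boxes are look-alikes. Next I'll fit box models to the network masks.

```bash
cat > fit.py <<'E'
import numpy as np, cv2
from station import *
from scipy.optimize import minimize
C={n:calibration(n) for n in("scene","top")}
def proj(n,P):
    c=C[n];X=P@c["R"].T+c["t"];u=X@c["mtx"].T;return u[:,:2]/u[:,2:]
def ground(n,uv,z):
    c=C[n];d=c["R"].T@np.linalg.inv(c["mtx"])@np.array([*uv,1]);o=-c["R"].T@c["t"];return o+d*(z-o[2])/d[2]
def box(x,y,a,lx,ly,h,z0=0):
    s=np.array([[i*lx/2,j*ly/2] for i in(-1,1) for j in(-1,1)]);R=np.array([[np.cos(a),-np.sin(a)],[np.sin(a),np.cos(a)]])
    p=s@R.T+[x,y];return np.vstack([np.c_[p,np.full(4,z0)],np.c_[p,np.full(4,z0+h)]])
def hullmask(n,P):
    S=8;m=np.zeros((480,640),np.uint8);h=cv2.convexHull((proj(n,P)).astype(np.float32))
    cv2.fillConvexPoly(m,np.round(h*2**4).astype(np.int32),1,cv2.LINE_8,4);return m>0
def fitbox(masks,x0,dims):
    def cost(p):
        return sum(1-(m&(q:=hullmask(n,box(*p,*dims)))).sum()/(m|q).sum() for n,m in masks.items())
    best=None
    for a in np.arange(-90,90,15):
        p0=np.array([x0[0],x0[1],np.radians(a)])
        r=minimize(cost,p0,method="Nelder-Mead",options=dict(initial_simplex=p0+np.array([[0,0,0],[.012,0,0],[0,.012,0],[0,0,.2]]),xatol=1e-4,fatol=1e-4))
        if best is None or r.fun<best.fun:best=r
    return best
E
python3 - <<'E'
from fit import *
D={}
for n in("top","scene"):
    read_camera(n)
    D[n]=regions_of("tin_a_center",n)
    print(n,[(round(d["conf"],2),np.round(d["point"]),d["region"].sum()) for d in D[n]])
T=regions_of("tray","top")
print([(round(d["conf"],2),np.round(d["point"]),d["region"].sum()) for d in T])
for d in D["top"]:
    if d["conf"]<.3: continue
    g=ground("top",d["point"],.055)
    m={"top":d["region"]}
    b=min(D["scene"],key=lambda s:np.linalg.norm(np.array(s["point"])-proj("scene",np.array([[*g[:2],.04]]))[0]))
    m["scene"]=b["region"]
    for k in ({"top":m["top"]},m):
        r=fitbox(k,g[:2],(.080,.056,.062));print(np.round(d["point"]),np.round(b["point"]),np.round(r.x[:2],4),round(np.degrees(r.x[2]),1),round(r.fun,3))
m=T[0]["region"]; r=fitbox({"top":m},ground("top",T[0]["point"],.02)[:2],(.240,.224,.026));print("tray",np.round(r.x[:2],4),np.degrees(r.x[2]),r.fun)
cs=[(419,210),(519,203),(531,306),(428,315)]
print([np.round(ground("top",c,.026),3) for c in cs])
print(get_obs()["t"])
E
```

```text
top [(0.68, array([280., 292.]), np.int64(972))]
scene [(0.95, array([320., 216.]), np.int64(847))]
[(0.95, array([478., 258.]), np.int64(9887))]
[280. 292.] [320. 216.] [0.4462 0.1007] -20.1 0.107
[280. 292.] [320. 216.] [0.4463 0.1018] -26.1 0.248
tray [ 0.5275 -0.3292] 5.504362591989918 0.119276679137716
[array([ 0.636, -0.21 ,  0.026]), array([ 0.655, -0.436,  0.026]), array([ 0.423, -0.451,  0.026]), array([ 0.4  , -0.225,  0.026])]
0.35
```

Run:
```python
from fit import *
im={n:read_camera(n) for n in("top","scene")}
for q in "bcd":
  for n in("top","scene"):
    D=regions_of(f"tin_{q}_center",n)
    print(q,n,[(round(d["conf"],2),np.round(d["point"]),d["region"].sum()) for d in D])
# colour mask of greys
for n,pts in(("top",[(281,196),(355,201),(366,280),(280,291)]),("scene",[(318,285),(378,258),(264,250),(320,217)])):
    hsv=cv2.cvtColor(im[n],cv2.COLOR_RGB2HSV)
    for p in pts: print(n,p,hsv[p[1],p[0]])
    m=((hsv[...,1]<70)&(hsv[...,2]>70)).astype(np.uint8)
    k,l,s,c=cv2.connectedComponentsWithStats(m)
    print([(s[i].tolist()) for i in range(1,k) if s[i][4]>400])
print(get_obs()["t"])
np.savez("im.npz",**im)
```

```text
b top [(0.6, array([356., 202.]), np.int64(952))]
b scene [(0.83, array([317., 285.]), np.int64(1468))]
c top [(0.94, array([366., 282.]), np.int64(995)), (0.63, array([433., 255.]), np.int64(455))]
c scene [(0.73, array([171., 318.]), np.int64(9706)), (0.59, array([262., 251.]), np.int64(1239))]
d top [(0.85, array([283., 199.]), np.int64(961)), (0.85, array([256., 354.]), np.int64(1119)), (0.72, array([228., 136.]), np.int64(1033))]
d scene [(0.97, array([304., 191.]), np.int64(847)), (0.89, array([377., 260.]), np.int64(1301)), (0.77, array([465., 271.]), np.int64(1379))]
top (281, 196) [ 68   6 162]
top (355, 201) [110   5 161]
top (366, 280) [ 90   2 167]
top (280, 291) [ 90   2 164]
[[0, 76, 260, 5, 879], [276, 77, 360, 5, 1227], [262, 175, 38, 45, 991], [340, 182, 31, 42, 1028], [18, 199, 31, 86, 858], [0, 222, 17, 54, 413], [346, 259, 40, 43, 1010], [261, 270, 38, 43, 1002], [273, 443, 102, 37, 2101]]
scene (318, 285) [150   8 151]
scene (378, 258) [15 20 78]
scene (264, 250) [15 25 82]
scene (320, 217) [170   6 128]
[[582, 0, 58, 14, 549], [273, 57, 66, 57, 632], [388, 89, 252, 101, 916], [176, 156, 66, 34, 836], [306, 200, 28, 38, 856], [244, 230, 40, 40, 1218], [357, 239, 41, 41, 1185], [294, 262, 46, 48, 1480], [447, 309, 128, 105, 5654], [445, 336, 195, 144, 16468]]
0.75
```

Each name is its own tin, and colour masks separate all four cleanly, so I'll fit with those.

Run:
```python
from fit import *
im=dict(np.load("im.npz"))
M={}
P={"top":dict(a=(280,291),b=(355,201),c=(366,280),d=(281,196)),"scene":dict(a=(320,217),b=(317,285),c=(263,250),d=(377,258))}
for n in P:
    hsv=cv2.cvtColor(im[n],cv2.COLOR_RGB2HSV)
    m=((hsv[...,1]<(70 if n=="top" else 75))&(hsv[...,2]>60)).astype(np.uint8)
    m=cv2.morphologyEx(m,cv2.MORPH_CLOSE,np.ones((3,3)))
    k,l,s,c=cv2.connectedComponentsWithStats(m)
    M[n]={q:l==l[p[1],p[0]] for q,p in P[n].items()}
    print(n,{q:int(v.sum()) for q,v in M[n].items()})
out=cv2.cvtColor(im["top"],cv2.COLOR_RGB2BGR); os_=cv2.cvtColor(im["scene"],cv2.COLOR_RGB2BGR)
for q in "abcd":
    g=ground("top",P["top"][q],.055)
    for k in (("top",),("scene",),("top","scene")):
        r=fitbox({n:M[n][q] for n in k},g[:2],(.080,.056,.062));print(q,k,np.round(r.x[:2],4),round(np.degrees(r.x[2]),1),round(r.fun,3))
    for n,o in(("top",out),("scene",os_)):
        p=np.round(proj(n,box(*r.x,.08,.056,.062))*16).astype(np.int32)
        for z in(0,4): cv2.polylines(o,[p[z:z+4][[0,1,3,2]]],True,(0,0,255) if z else (0,255,0),1,cv2.LINE_AA,4)
T=(.5285,-.3305,np.radians(4.8))
for z in(0,.026):
    p=np.round(proj("top",box(*T,.24,.224,0,z))[:4][[0,1,3,2]]*16).astype(np.int32);cv2.polylines(out,[p],True,(255,0,0),1,cv2.LINE_AA,4)
    p=np.round(proj("scene",box(*T,.24,.224,0,z))[:4][[0,1,3,2]]*16).astype(np.int32);cv2.polylines(os_,[p],True,(255,0,0),1,cv2.LINE_AA,4)
cv2.imwrite("pics/f1.png",cv2.resize(out[160:330,230:550],(800,425)));cv2.imwrite("pics/f2.png",cv2.resize(os_[180:390,90:410],(800,525)))
```

```text
top {'a': 1005, 'b': 1028, 'c': 1010, 'd': 991}
scene {'a': 874, 'b': 1501, 'c': 1233, 'd': 1246}
a ('top',) [0.4462 0.1024] -20.1 0.079
a ('scene',) [0.444  0.1026] -27.2 0.091
a ('top', 'scene') [0.4468 0.1024] -24.2 0.198
b ('top',) [ 0.6493 -0.0624] 7.8 0.097
b ('scene',) [ 0.6469 -0.063 ] 3.8 0.097
b ('top', 'scene') [ 0.648  -0.0627] 7.9 0.212
c ('top',) [ 0.4749 -0.0861] 31.4 0.075
c ('scene',) [ 0.4739 -0.0845] 46.2 0.114
c ('top', 'scene') [ 0.4734 -0.0859] -150.1 0.209
d ('top',) [0.6602 0.1053] 27.2 0.074
d ('scene',) [0.6589 0.1044] 35.5 0.103
d ('top', 'scene') [0.6594 0.1053] 28.4 0.206
```

View pics/f1.png

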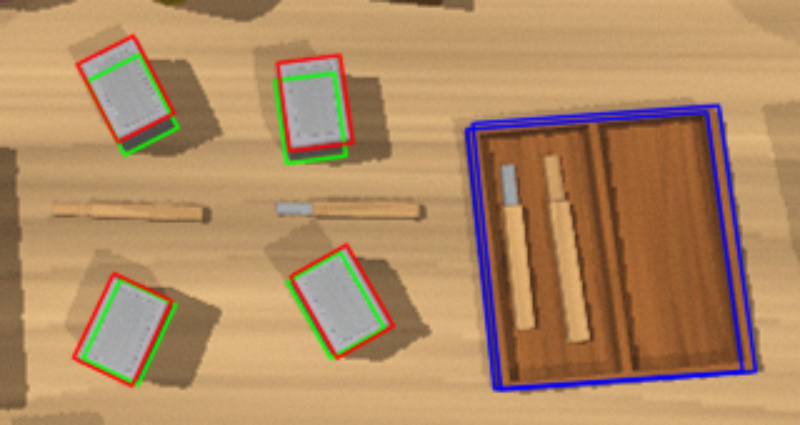

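View pics/f2.png

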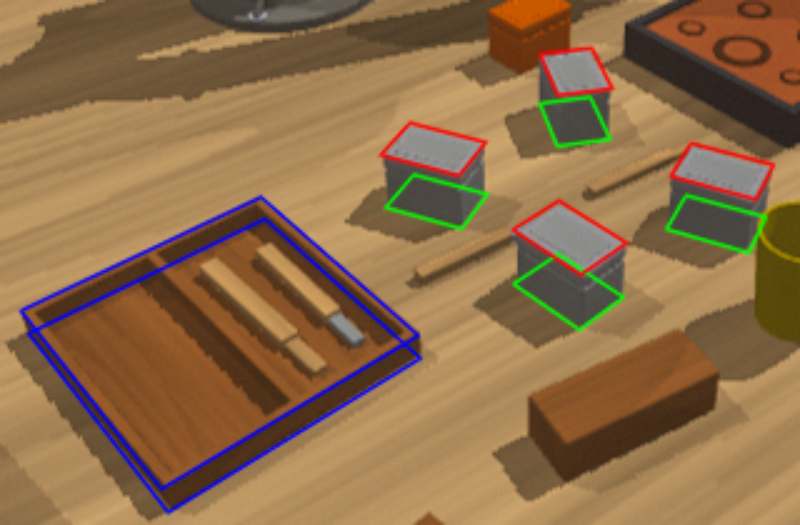

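Model outlines match both pictures. In order a, b, c, d, the yaws are about -22, 8, 30 and 28 degrees, and the tray is at 4.8 degrees. I'll go to tin a first, above it.

Request:
{"api": "send_rows", "payload": {"motion": "1.24 -3.67 0 0 0 0 0;1.24 -3.67 0 0 0 0 0;1.24 -3.67 0 0 0 0 0;1.24 -3.67 0 0 0 0 0;1.24 -3.67 0 0 0 0 0;1.24 -3.67 0 0 0 0 0;1.24 -3.67 0 0 0 0 0;1.24 -3.67 0 0 0 0 0;1.24 -3.67 0 0 0 0 0;1.24 -3.67 0 0 0 0 0;1.24 -3.67 0 0 0 0 0;1.24 -3.67 0 0 0 0 0;1.24 -3.67 0 0 0 0 0;1.24 -3.67 0 0 0 0 0;0 0 0 0 0 0 0;0 0 0 0 0 0 0", "newtons": 40}}

```text
t: 2.08
eef_pos: [0.4457, 0.0806, 0.2338]
tool_rot: [0.001, 0.205, 0.979, 0.006]
contact_force: [-0.0, 1.0, -0.7]
gripper_width: 1.002
```

Request:
{"api": "send_rows", "payload": {"motion": "0 1.1 -1.5 0 0 0 0;0 1.1 -1.5 0 0 0 0;0 0 0 0 0 0 0;0 0 0 0 0 0 0"}}

```text
t: 2.42
eef_pos: [0.4464, 0.1042, 0.2045]
tool_rot: [0.003, 0.206, 0.979, 0.007]
contact_force: [-0.8, 0.6, 1.6]
gripper_width: 0.997
```

```bash
cat > wr.py <<'E'
import sys
from fit import *
from scipy.spatial.transform import Rotation as Ro
# usage: wr.py x y yaw name zb  -> overlay & refit of tin in wrist view
def wfit(x,y,a,name,z0=0):
    o=get_obs();im=read_camera("wrist");c=calibration("wrist")
    w,qx,qy,qz=o["tool_rot"];R=Ro.from_quat([qx,qy,qz,w]).as_matrix()
    he=c["hand_eye"];Rc=R@he[:3,:3];tc=R@he[:3,3]+o["eef_pos"]
    C["wrist"]=dict(mtx=c["mtx"],R=Rc.T,t=-Rc.T@tc)
    out=cv2.cvtColor(im,cv2.COLOR_RGB2BGR)
    hsv=cv2.cvtColor(im,cv2.COLOR_RGB2HSV)
    m=((hsv[...,1]<75)&(hsv[...,2]>60)).astype(np.uint8)
    k,l,s,cc=cv2.connectedComponentsWithStats(m)
    u=proj("wrist",np.array([[x,y,.06+z0]]))[0].astype(int)
    print("uv",u,"z",o["eef_pos"],"F",o["contact_force"])
    r=np.array([x,y,np.radians(a)])
    if 0<=u[0]<640 and 0<=u[1]<480:
        mm=l==l[u[1],u[0]];print("area",mm.sum())
        from scipy.optimize import minimize
        def cost(p):
            q=hullmask("wrist",box(*p,.08,.056,.062,z0));return 1-(mm&q).sum()/(mm|q).sum()
        f=minimize(cost,r,method="Nelder-Mead",options=dict(initial_simplex=r+np.array([[0,0,0],[.008,0,0],[0,.008,0],[0,0,.1]])))
        print("fit",np.round(f.x[:2],4),np.degrees(f.x[2]).round(1),round(f.fun,3))
        r=f.x
    p=np.round(proj("wrist",box(*r,.08,.056,.062,z0))*16).astype(np.int32)
    for z in(0,4): cv2.polylines(out,[p[z:z+4][[0,1,3,2]]],True,(0,0,255) if z else (0,255,0),1,cv2.LINE_AA,4)
    cv2.imwrite(f"pics/{name}.png",out)
    ty=R[:,1];print("jaw axis",np.degrees(np.arctan2(ty[1],ty[0])).round(1),"tool z",R[:,2].round(3),"t",o["t"])
if __name__=="__main__": a=sys.argv;wfit(float(a[1]),float(a[2]),float(a[3]),a[4],float(a[5]) if len(a)>5 else 0)
E
python3 wr.py .4468 .1024 -22 w1
```

```text
uv [312 225] z [0.44636787 0.10419556 0.20448211] F [-0.80768371  0.59095491  1.5700572 ]
area 6462
fit [0.4471 0.1006] -22.3 0.06
jaw axis 66.2 tool z [ 0.008  0.012 -1.   ] t 2.4167
```

View pics/w1.png

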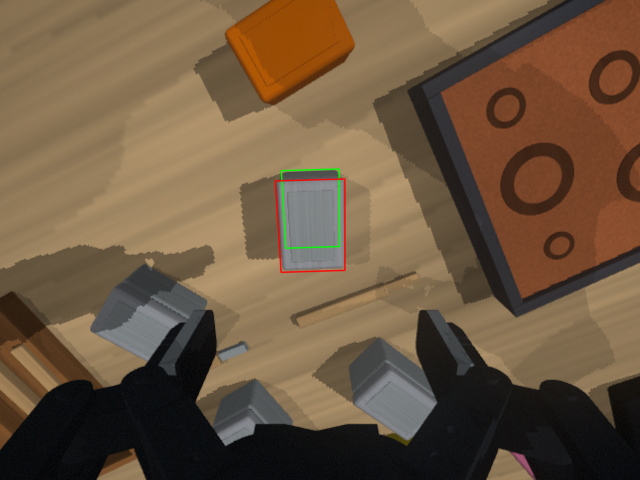

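Wrist fit for tin a is (0.447, 0.101) at -22.3°. Descending.

Request:
{"api": "send_rows", "payload": {"motion": "0 -0.3 -2.5 -0.7 0.45 1.5 0;0 0 -3 0 0 0 0;0 0 -3 0 0 0 0;0 0 -3 0 0 0 0;0 0 -1.5 0 0 0 0;0 0 0 0 0 0 0;0 0 0 0 0 0 0"}}

```text
t: 3.05
eef_pos: [0.451, 0.1046, 0.0767]
tool_rot: [0.005, 0.19, 0.982, 0.004]
contact_force: [0.4, 0.6, 0.5]
gripper_width: 0.999
```

Request:
{"api": "send_rows", "payload": {"motion": "-0.4 -0.35 -1 0 0 0 0;0 0 -1.5 0 0 0 0;0 0 -1.5 0 0 0 0;0 0 0 0 0 0 0;0 0 0 0 0 0 0"}}

```text
t: 3.47
eef_pos: [0.4529, 0.1035, 0.0434]
tool_rot: [0.01, 0.189, 0.982, 0.008]
contact_force: [1.2, 0.1, 0.3]
gripper_width: 1.0
```

Request:
{"api": "send_rows", "payload": {"motion": "-0.6 -0.25 -0.6 -0.7 1.3 0 0;-0.2 0 -0.7 0 0 0 0;0 0 0 0 0 0 0;0 0 0 0 0 0 0"}}

```text
t: 3.8
eef_pos: [0.4471, 0.102, 0.0334]
tool_rot: [0.002, 0.189, 0.982, 0.001]
contact_force: [-0.3, 0.1, 0.3]
gripper_width: 0.997
```

```bash
python3 wr.py .447 .101 -22 w2
```

```text
uv [316 348] z [0.44709361 0.10203794 0.03341018] F [-0.26716444  0.07817585  0.31163917]
area 27754
fit [0.4486 0.1001] -21.8 0.156
jaw axis 68.2 tool z [ 0.005  0.001 -1.   ] t 3.8
```

View pics/w2.png

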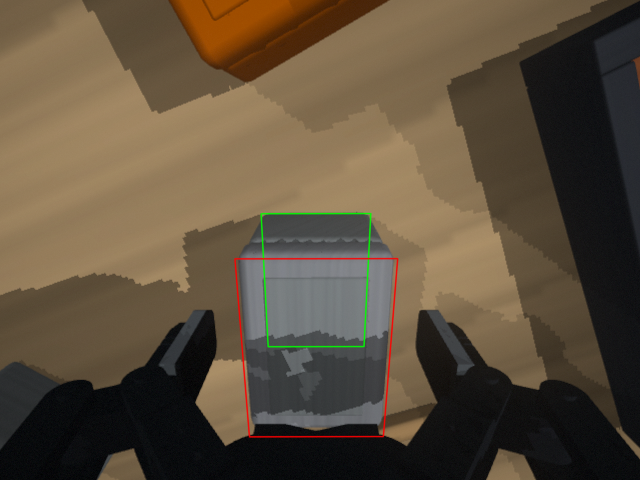

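The jaws straddle the tin centrally. Closing.

Request:
{"api": "send_rows", "payload": {"motion": "0 0 0 0 0 0 0.6;0 0 0 0 0 0 0.8;0 0 0 0 0 0 0.8;0 0 0 0 0 0 0.8;0 0 0 0 0 0 0.8;0 0 0 0 0 0 0.8;0 0 0 0 0 0 0.8", "newtons": 40}}

```text
t: 4.43
eef_pos: [0.447, 0.102, 0.034]
tool_rot: [0.002, 0.189, 0.982, 0.001]
contact_force: [-0.6, 0.4, 1.4]
gripper_width: 0.648
```

Request:
{"api": "send_rows", "payload": {"motion": "0 0 0.8 0 0 0 0.8;0 0 1 0 0 0 0.8;0 0 0 0 0 0 0.8;0 0 0 0 0 0 0.8;0 0 0 0 0 0 0.8;0 0 0 0 0 0 0.8;0 0 0 0 0 0 0.8"}}

```text
t: 5.02
eef_pos: [0.4469, 0.102, 0.0543]
tool_rot: [0.002, 0.189, 0.982, 0.001]
contact_force: [0.4, 0.3, -1.7]
gripper_width: 0.645
```

```bash
python3 -c "
from station import *
o=get_obs();print(o['contact_force'],o['torque'],o['joint_torque'],o['joint_vel'],o['eef_pos'],o['tool_rot'])"
```

```text
[ 0.37313569  0.30429363 -1.68623712] [-0.01460952  0.01798743 -0.01407616] [-1.22069987e-02 -4.23440051e+01  3.48209269e+00 -1.62145203e+01
  9.07562964e-03 -1.90019771e-02 -1.52083128e-03] [ 0.00183211 -0.00110305 -0.00045319  0.00242159  0.00091668 -0.00055125
 -0.00135245] [0.44687483 0.10197047 0.05431087] [0.00238811 0.18877149 0.98201755 0.0010729 ]
```

Tin a gives -1.7 N, so about 0.17 kg: empty. Setting it back.

Request:
{"api": "send_rows", "payload": {"motion": "0 0 -1 0 0 0 0.8;0 0 -0.7 0 0 0 0.8;0 0 -0.3 0 0 0 0.8;0 0 0 0 0 0 0.8;0 0 0 0 0 0 0.8"}}

```text
t: 5.43
eef_pos: [0.4476, 0.1023, 0.0336]
tool_rot: [0.002, 0.189, 0.982, 0.002]
contact_force: [-2.6, -0.6, 9.7]
gripper_width: 0.649
```

Request:
{"api": "send_rows", "payload": {"motion": "0 0 0 0 0 0 0;0 0 0 0 0 0 0;0 0 0 0 0 0 0;0 0 0 0 0 0 0;0 0 2 0 0 0 0;0 0 3 0 0 0 0;0 0 3 0 0 0 0;0 0 3 0 0 0 0;2.5 0 2 0 0 6 0;2.5 0 1 0 0 6 0;2.5 0 0 0 0 6 0;2.5 0 0 0 0 6 0;2.5 0 0 0 0 6 0;2.5 0 0 0 0 6 0;2.5 0 0 0 0 6 0;2 0 0 0 0 5 0;0 0 0 0 0 0 0;0 0 0 0 0 0 0;0 0 0 0 0 0 0"}}

```text
t: 7.02
eef_pos: [0.6452, 0.0999, 0.1736]
tool_rot: [-0.001, -0.238, 0.971, -0.003]
contact_force: [0.1, 0.3, -0.3]
gripper_width: 1.001
```

```bash
python3 wr.py .6596 .1053 28 w3
```

```text
uv [315 256] z [0.64524234 0.09990357 0.17362061] F [ 0.08061338  0.33537801 -0.26543448]
area 7738
fit [0.6614 0.1038] 25.4 0.062
jaw axis 117.5 tool z [-0.001 -0.006 -1.   ] t 7.0167
```

View pics/w3.png

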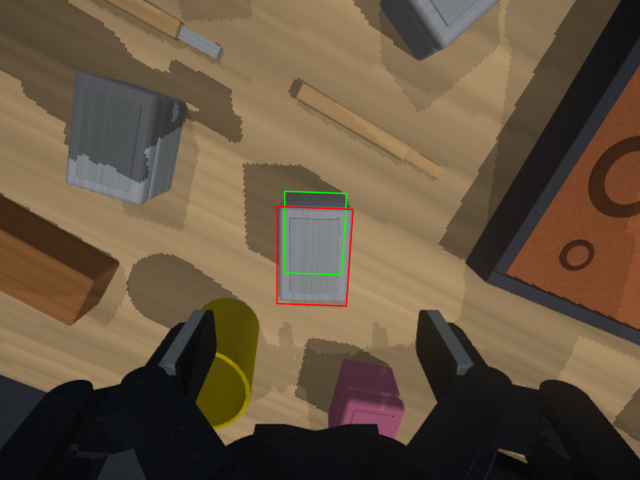

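Tin d is square to the jaws, fit (0.661, 0.104). Descending on it.

Request:
{"api": "send_rows", "payload": {"motion": "1.5 0.4 -2 -0.3 0 -0.5 0;0 0 -3 0 0 0 0;0 0 -3 0 0 0 0;0 0 -2 0 0 0 0;0 0 0 0 0 0 0;0 0 0 0 0 0 0"}}

```text
t: 7.57
eef_pos: [0.656, 0.1056, 0.0731]
tool_rot: [-0.001, -0.232, 0.973, -0.005]
contact_force: [0.5, -0.1, 0.0]
gripper_width: 0.999
```

Request:
{"api": "send_rows", "payload": {"motion": "0.45 -0.15 -1.5 0.6 0 0 0;0 0 -1.3 0 0 0 0;0 0 -1 0 0 0 0;0 0 0 0 0 0 0;0 0 0 0 0 0 0"}}

```text
t: 7.98
eef_pos: [0.6625, 0.1045, 0.0361]
tool_rot: [0.003, -0.231, 0.973, 0.001]
contact_force: [0.4, -1.1, 0.6]
gripper_width: 1.002
```

Request:
{"api": "send_rows", "payload": {"motion": "-0.15 0 -0.3 0 0 0 0;0 0 0 0 0 0 0.6;0 0 0 0 0 0 0.8;0 0 0 0 0 0 0.8;0 0 0 0 0 0 0.8;0 0 0 0 0 0 0.8;0 0 0 0 0 0 0.8;0 0 0 0 0 0 0.8", "newtons": 40}}

```text
t: 8.65
eef_pos: [0.6612, 0.1051, 0.0342]
tool_rot: [0.004, -0.231, 0.973, 0.001]
contact_force: [-0.1, -0.1, -2.3]
gripper_width: 0.649
```

Request:
{"api": "send_rows", "payload": {"motion": "0 0 0.8 0 0 0 0.8;0 0 1 0 0 0 0.8;0 0 0 0 0 0 0.8;0 0 0 0 0 0 0.8;0 0 0 0 0 0 0.8;0 0 0 0 0 0 0.8;0 0 0 0 0 0 0.8"}}

```text
t: 9.23
eef_pos: [0.6583, 0.1044, 0.0518]
tool_rot: [0.001, -0.232, 0.973, 0.001]
contact_force: [-1.0, 0.4, -6.0]
gripper_width: 0.645
```

```bash
python3 -c "
from station import *
o=get_obs();print(o['contact_force'],o['torque'],o['eef_pos'],o['tool_rot'])"
```

```text
[-0.99531642  0.39675447 -6.04066861] [ 0.0003988  -0.0079978   0.04049811] [0.65832219 0.10444397 0.05182096] [ 7.35636300e-04 -2.31529291e-01  9.72827339e-01  7.84130236e-04]
```

Tin d gives -6.0 N, so about 0.6 kg: this is the full one. I'll lift it clear and carry it to the empty bay, centre at about (0.533, -0.384) with yaw 4.8°.

Request:
{"api": "send_rows", "payload": {"motion": "0 0 1 0 0 0 0.8;0 0 2 0 0 0 0.8;0 0 2.5 0 0 0 0.8;0 0 2 0 0 0 0.8;0 0 1.5 0 0 0 0.8;0 0 0 0 0 0 0.8;0 0 0 0 0 0 0.8", "newtons": 60}}

```text
t: 9.82
eef_pos: [0.6555, 0.1037, 0.146]
tool_rot: [-0.002, -0.231, 0.973, 0.001]
contact_force: [0.6, 0.5, -7.0]
gripper_width: 0.643
```

Request:
{"api": "send_rows", "payload": {"motion": "-0.3 -1.3 0 0 0 -0.6 0.8;-0.65 -2.5 0 0 0 -1.2 0.8;-0.65 -2.5 0 0 0 -1.2 0.8;-0.65 -2.5 0 0 0 -1.2 0.8;-0.65 -2.5 0 0 0 -1.2 0.8;-0.65 -2.5 0 0 0 -1.2 0.8;-0.65 -2.5 0 0 0 -1.2 0.8;-0.65 -2.5 0 0 0 -1.2 0.8;-0.65 -2.5 0 0 0 -1.2 0.8;-0.65 -2.5 0 0 0 -1.2 0.8;-0.65 -2.5 0 0 0 -1.2 0.8;-0.65 -2.5 0 0 0 -1.2 0.8;-0.65 -2.5 0 0 0 -1.2 0.8;-0.65 -2.5 0 0 0 -1.2 0.8;-0.65 -2.5 0 0 0 -1.2 0.8;-0.65 -2.5 0 0 0 -1.2 0.8;-0.6 -2.3 0 0 0 -1.2 0.8;-0.4 -1.5 0 0 0 -0.7 0.8;0 0 0 0 0 0 0.8;0 0 0 0 0 0 0.8"}}

```text
t: 11.48
eef_pos: [0.5126, -0.3459, 0.1227]
tool_rot: [-0.019, -0.042, 0.999, 0.006]
contact_force: [0.6, 1.2, -5.8]
gripper_width: 0.645
```

Run:
```python
from fit import *
import wr
o=get_obs();print(o["contact_force"],o["eef_pos"],o["t"])
wr.wfit(*o["eef_pos"][:2],4.8,"w4",o["eef_pos"][2]-.034)
im=cv2.imread("pics/w4.png")
T=(.5285,-.3305,np.radians(4.8));R=np.array([[np.cos(T[2]),-np.sin(T[2])],[np.sin(T[2]),np.cos(T[2])]])
b=R@[0,-.054]+T[:2];print("bay",b)
def dr(pose,lx,ly,z,col):
    p=np.round(proj("wrist",box(*pose,lx,ly,0,z))[:4][[0,1,3,2]]*16).astype(np.int32);cv2.polylines(im,[p],True,col,1,cv2.LINE_AA,4)
dr(T,.24,.224,.026,(255,0,0));dr((*b,T[2]),.224,.1,.026,(0,255,255));dr((*b,T[2]),.224,.1,.006,(255,255,0))
cv2.imwrite("pics/w4.png",im)
s=cv2.cvtColor(read_camera("scene"),cv2.COLOR_RGB2BGR);cv2.imwrite("pics/s4.png",s)
```

```text
[ 0.59535913  1.20999503 -5.84170071] [ 0.51261371 -0.3459253   0.12265715] 11.4833
uv [319 345] z [ 0.51261371 -0.3459253   0.12265715] F [ 0.59535913  1.20999503 -5.84170071]
area 30908
fit [ 0.512  -0.3462] 4.6 0.122
jaw axis 94.7 tool z [-0.039  0.01  -0.999] t 11.4833
bay [ 0.5330186  -0.38431061]
```

View pics/w4.png

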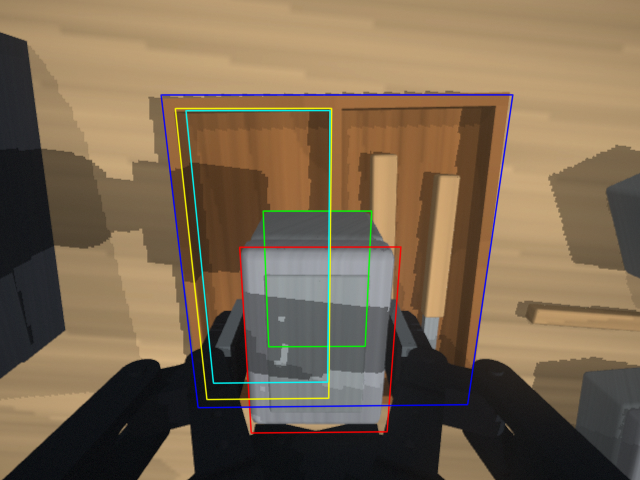

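View pics/s4.png

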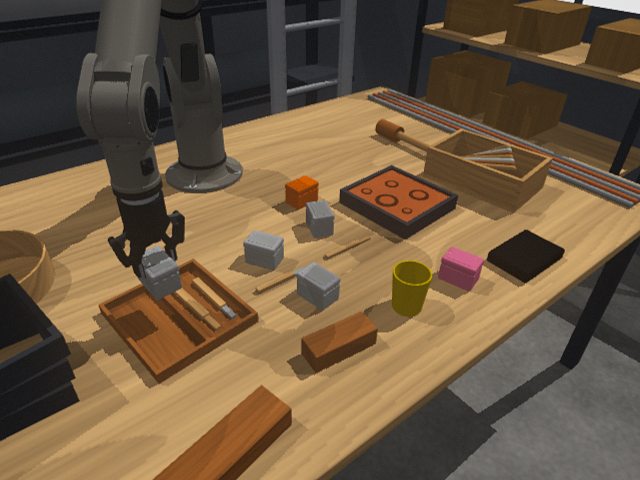

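The tray outline matches the wrist view, and the tin is held upright. Next: shift over the bay and level the tool.

Request:
{"api": "send_rows", "payload": {"motion": "0.7 -1.3 0 -0.3 -1.1 0 0.8;0.7 -1.3 0 -0.3 -1.1 0 0.8;0.5 -1 0 0 0 0 0.8;0 0 0 0 0 0 0.8;0 0 0 0 0 0 0.8;0 0 0 0 0 0 0.8"}}

```text
t: 12.08
eef_pos: [0.5363, -0.3778, 0.1212]
tool_rot: [0.002, -0.047, 0.999, 0.001]
contact_force: [-0.5, -0.6, -6.4]
gripper_width: 0.645
```

Request:
{"api": "send_rows", "payload": {"motion": "-0.3 -0.6 -1.5 0 0 0 0.8;0 0 -2 0 0 0 0.8;0 0 -1.5 0 0 0 0.8;0 0 -0.5 0 0 0 0.8;0 0 0 0 0 0 0.8;0 0 0 0 0 0 0.8"}}

```text
t: 12.58
eef_pos: [0.5353, -0.3801, 0.0657]
tool_rot: [0.003, -0.05, 0.999, 0.002]
contact_force: [0.8, -0.3, -5.5]
gripper_width: 0.641
```

Request:
{"api": "send_rows", "payload": {"motion": "-0.1 -0.4 -0.8 -0.25 0.3 0 0.8;0 0 -0.7 0 0 0 0.8;0 0 -0.4 0 0 0 0.8;0 0 0 0 0 0 0.8;0 0 0 0 0 0 0.8;0 0 0 0 0 0 0.8"}}

```text
t: 13.08
eef_pos: [0.5363, -0.3849, 0.0477]
tool_rot: [0.002, -0.05, 0.999, -0.001]
contact_force: [-0.1, 0.5, -6.1]
gripper_width: 0.642
```

Run:
```python
from fit import *
import wr
o=get_obs()
wr.wfit(*o["eef_pos"][:2],4.8,"w5",o["eef_pos"][2]-.034)
s=cv2.cvtColor(read_camera("scene"),cv2.COLOR_RGB2BGR);cv2.imwrite("pics/s5.png",cv2.resize(s[160:400,60:300],(600,600)))
```

```text
uv [318 348] z [ 0.53634486 -0.38487528  0.04773544] F [-0.12023978  0.4717895  -6.14365947]
area 30972
fit [ 0.5367 -0.3857] 4.0 0.123
jaw axis 95.7 tool z [ 0.004 -0.003 -1.   ] t 13.0833
```

View pics/s5.png

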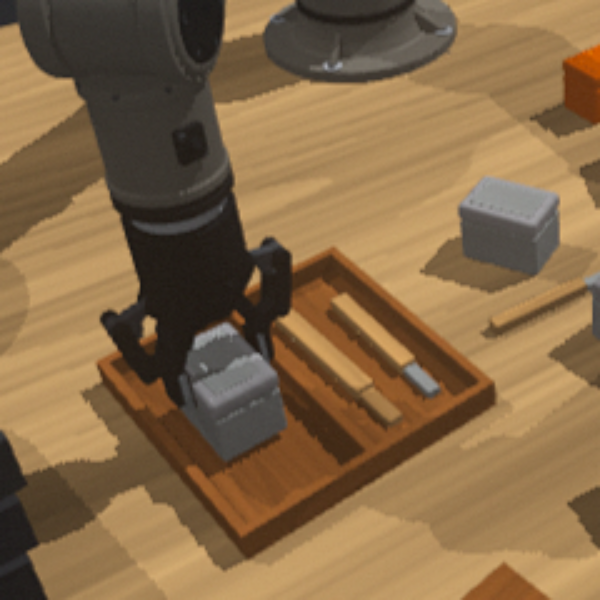

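View pics/w5.png

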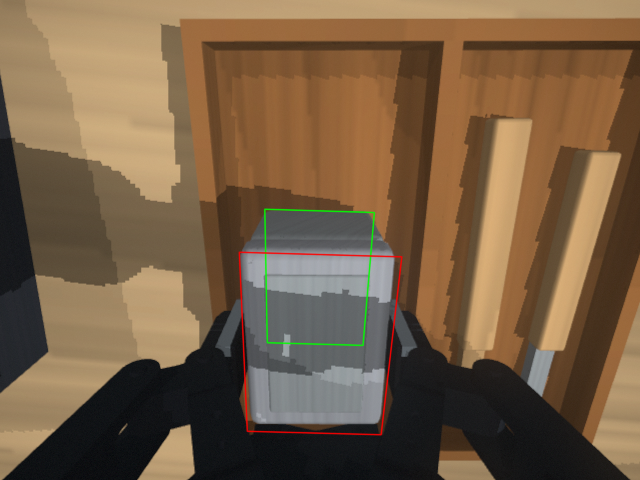

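Tin d is centred between the bay walls. Lowering the last 8 mm slowly.

Request:
{"api": "send_rows", "payload": {"motion": "0 0 -0.3 0 0 0 0.8;0 0 -0.3 0 0 0 0.8;0 0 -0.1 0 0 0 0.8;0 0 0 0 0 0 0.8;0 0 0 0 0 0 0.8"}}

```text
t: 13.6
eef_pos: [0.5368, -0.3852, 0.0409]
tool_rot: [0.003, -0.05, 0.999, -0.002]
contact_force: [0.4, -0.1, -6.2]
gripper_width: 0.641
```

Request:
{"api": "send_rows", "payload": {"motion": "0 0 -0.1 0 0 0 0.8;0 0 -0.1 0 0 0 0.8;0 0 0 0 0 0 0.8"}}

```text
t: 13.85
eef_pos: [0.537, -0.3854, 0.0407]
tool_rot: [0.003, -0.05, 0.999, -0.002]
contact_force: [0.3, 0.2, -5.3]
gripper_width: 0.644
```

Request:
{"api": "send_rows", "payload": {"motion": "0 0 -0.2 0 0 0 0.8;0 0 -0.2 0 0 0 0.8;0 0 0 0 0 0 0.8"}}

```text
t: 14.1
eef_pos: [0.5374, -0.3858, 0.041]
tool_rot: [0.004, -0.05, 0.999, -0.001]
contact_force: [-0.8, -0.8, -6.3]
gripper_width: 0.643
```

Request:
{"api": "send_rows", "payload": {"motion": "0 0 -0.4 0 0 0 0.8;0 0 -0.4 0 0 0 0.8;0 0 0 0 0 0 0.8"}}

```text
t: 14.35
eef_pos: [0.5381, -0.3865, 0.0416]
tool_rot: [0.005, -0.049, 0.999, -0.0]
contact_force: [-0.1, -0.1, -7.1]
gripper_width: 0.642
```

Run:
```python
from fit import *
import wr
o=get_obs();print({k:np.round(v,3) for k,v in o.items()})
wr.wfit(*o["eef_pos"][:2],4.8,"w6",o["eef_pos"][2]-.034)
s=cv2.cvtColor(read_camera("scene"),cv2.COLOR_RGB2BGR);cv2.imwrite("pics/s6.png",cv2.resize(s[200:360,60:260],(800,640)[0:2],interpolation=cv2.INTER_CUBIC)[:600])
```

```text
{'t': np.float64(14.35), 'q': array([ 0.355,  0.679,  0.25 ,  1.739, -0.239,  0.744,  2.396]), 'joint_vel': array([ 0.002, -0.034,  0.002, -0.014,  0.006,  0.04 , -0.002]), 'joint_torque': array([ 8.8000e-02, -6.8408e+01,  7.3460e+00, -2.3485e+01, -4.0000e-02,
        3.7700e-01,  3.7000e-02]), 'eef_pos': array([ 0.538, -0.386,  0.042]), 'tool_rot': array([ 0.005, -0.049,  0.999, -0.   ]), 'contact_force': array([-0.123, -0.073, -7.056]), 'torque': array([0.011, 0.021, 0.057]), 'gripper_width': np.float64(0.642)}
uv [318 348] z [ 0.53812438 -0.38649425  0.0415696 ] F [-0.12303932 -0.07255707 -7.05627574]
area 30943
fit [ 0.5388 -0.3863] 5.4 0.122
jaw axis 95.6 tool z [ 0.011 -0.    -1.   ] t 14.35
```

View pics/s6.png

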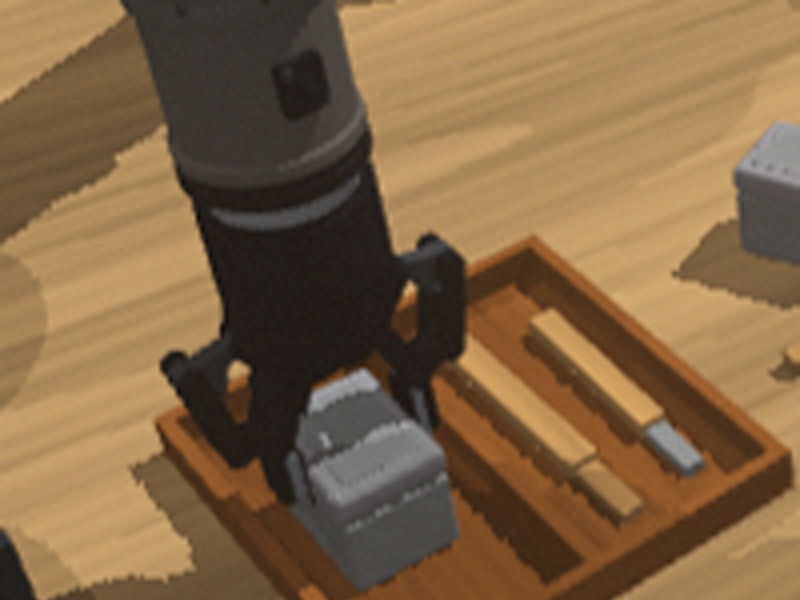

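View pics/w6.png

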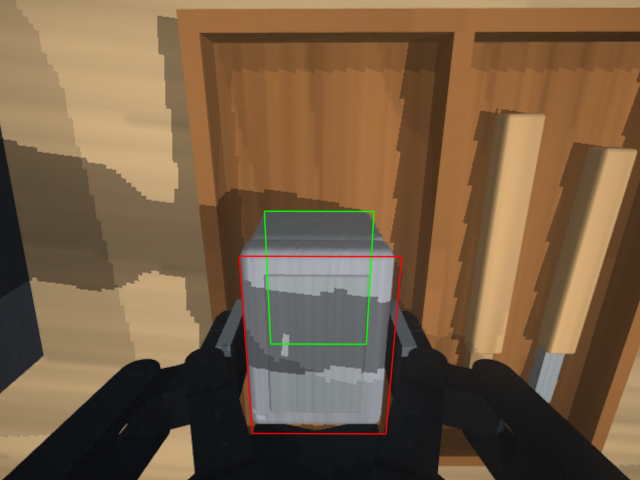

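Request:
{"api": "send_rows", "payload": {"motion": "-0.1 0.1 -0.5 0 0.6 0 0.8;0 0 -0.5 0 0 0 0.8"}}

```text
t: 14.62
eef_pos: [0.5384, -0.3869, 0.0401]
tool_rot: [0.001, -0.049, 0.999, 0.0]
contact_force: [-21.4, 18.0, 53.6]
gripper_width: 0.644
```

It's on the floor; that was firm contact. Relaxing, then releasing gently with a partial opening.

Request:
{"api": "send_rows", "payload": {"motion": "0 0 0 0 0 0 0.8;0 0 0 0 0 0 0.8;0 0 0 0 0 0 0.8"}}

```text
t: 14.87
eef_pos: [0.5392, -0.3873, 0.0413]
tool_rot: [0.002, -0.049, 0.999, -0.0]
contact_force: [0.5, 0.6, -7.0]
gripper_width: 0.646
```

Request:
{"api": "send_rows", "payload": {"motion": "0 0 -0.25 0 0 0 0.8;0 0 -0.15 0 0 0 0.8"}}

```text
t: 15.03
eef_pos: [0.5392, -0.3875, 0.0403]
tool_rot: [0.002, -0.048, 0.999, 0.0]
contact_force: [-7.8, 5.6, 19.7]
gripper_width: 0.644
```

Request:
{"api": "send_rows", "payload": {"motion": "0 0 -0.1 0 0 0 0.2;0 0 0 0 0 0 0;0 0 0 0 0 0 0;0 0 0 0 0 0 0"}}

```text
t: 15.37
eef_pos: [0.5409, -0.3888, 0.0389]
tool_rot: [0.003, -0.049, 0.999, -0.001]
contact_force: [0.2, -0.8, -0.1]
gripper_width: 0.999
```

Request:
{"api": "send_rows", "payload": {"motion": "0 0 1.5 0 0 0 0;0 0 2.5 0 0 0 0;0 0 3 0 0 0 0;0 0 3 0 0 0 0;0 0 3 0 0 0 0;0 0 3 0 0 0 0;0 0 2 0 0 0 0;0 0 0 0 0 0 0;0 0 0 0 0 0 0;0 0 0 0 0 0 0"}}

```text
t: 16.2
eef_pos: [0.539, -0.3887, 0.2329]
tool_rot: [0.004, -0.048, 0.999, -0.002]
contact_force: [-0.2, 0.2, 0.1]
gripper_width: 1.0
```

Run:
```python
from fit import *
import wr
wr.wfit(.538,-.386,4.8,"w7",.006)
for n in("scene","top"):
    cv2.imwrite(f"pics/{n}7.png",cv2.cvtColor(read_camera(n),cv2.COLOR_RGB2BGR))
print(get_obs()["contact_force"])
```

```text
uv [321 216] z [ 0.53899807 -0.38869994  0.23289267] F [-0.15325364  0.18407905  0.07131071]
area 5614
fit [ 0.5398 -0.3891] 5.1 0.069
jaw axis 95.5 tool z [ 0.007 -0.004 -1.   ] t 16.2
[-0.23084919 -0.52148307 -0.44499436]
```

View pics/w7.png

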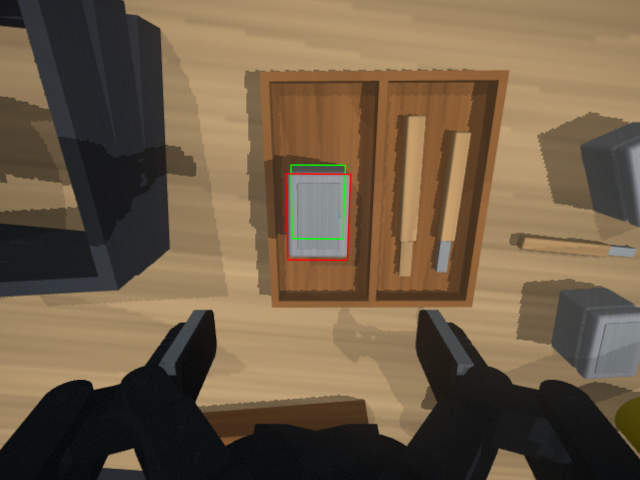

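View pics/scene7.png

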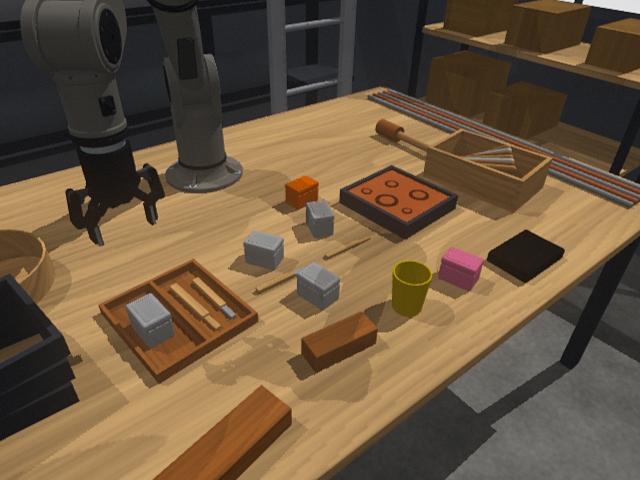

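View pics/top7.png

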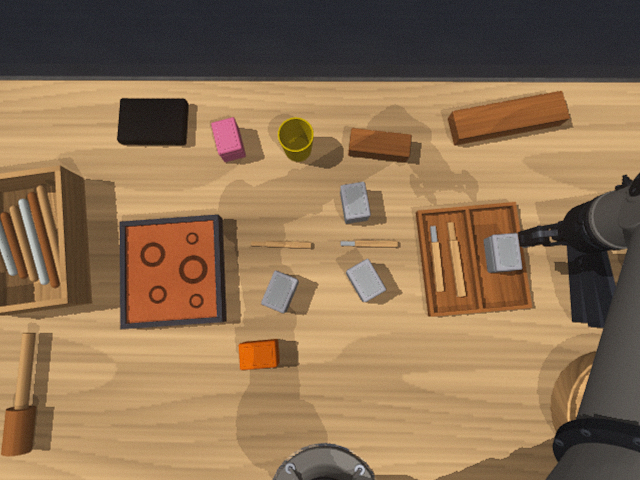

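Tin d stands upright in the empty bay at (503,253) in the top view. Tin a is still at (280,291), b and c are untouched, and nothing else has moved.

```bash
python3 -c "
from station import *
print(hand_in(),get_obs()['t'])"
```

```text
the job is handed in; nothing more can be done
the job is handed in; nothing more can be done
```

I set tin d, the full one, upright in the tray's empty bay and handed the job in at about 16 s of the 72 s allowed.

- **Weighing:** Tin a pulled about 1.7 N when lifted, so roughly 0.17 kg and empty. I put it back in its place. Tin d pulled about 6 N, roughly 0.6 kg, which can only be the full one. I did not weigh or touch tins b and c.
- **Placing:** The last wrist picture fits tin d at (0.540, -0.389), turned about 5° like the tray. It stands flat between the bay's walls, and the robot touched nothing afterwards, with contact force near zero.
- **Other things:** By eye in the last pictures, tin a, the mould and the other things look unmoved. I did not refit tin a's position.
- **What went less smoothly:** The last millimetre of lowering took several tries. The arm rebounded slightly after each short step, and one step pressed the tin on the tray floor with a net wrist force of about 60 N. That is below the 120 N wrist limit. The press went through the tin held in the fingers, so the 40 N limit on the arm and gripper body should not apply, though I could not confirm that.

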